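Put the draining cutting board away upright

ROBOT

A 7-joint arm with a two-finger parallel gripper is mounted at the origin on the work surface. World frame = base frame: x ahead of the robot, y to its left, z up, the work surface at z = 0. Lengths are in m, angles in rad, forces in N, time in s.
With the tool pointing down it reaches from about 0.4 to 0.875 m from the base axis. Payload 4.4 kg.
Tool frame: the origin (TCP) lies at the very end of the fingers, on their centre line; the grasp point (between the pads) lies 19 mm behind it; z points along the fingers, y is the line along which they close (so a half turn about z gives the same grasp; the last joint's range is limited). The gripper opens to 85 mm and grips with 20 to 120 N. Pads are 22 mm wide; open, the fingers measure 114 mm over their backs; the gripper's body (76 mm by 85 mm) begins 54 mm behind the grasp point. The pads swing forward as they close: fully open they stand 13 mm farther back than shut.
Start: joints at [-1.412, 0.628, 0.038, 1.517, -0.027, 0.996, -0.02], TCP at [0.145, 0.634, 0.231] pointing down, gripper open.
Joint ranges: [-3.06, 3.06], [-0.37, 2.12], [-1.25, 1.32], [0.18, 2.47], [-1.1, 4.24], [0.23, 1.98], [-2.94, 2.94]. Speed limits (rad/s): [2.57, 2.57, 3.14, 3.14, 3.14, 3.14, 3.14].

INTERFACE

Orientations are given as a unit quaternion [x, y, z, w].
In Python, from station import ctrl gives the robot as it stands.
- The arm moves only by the tool drive_tool, never from a script. Its argument "series" is a list of rows, each a list of 3 entries, a list of its own where there are three numbers: the shift along the world's x, y, z each as a share of 120 mm, from -1 to 1, then the turn, a rotation vector about the world's x, y, z each as a share of 4 degrees, from -1 to 1, then the opening, from -1 (shut) to 1 (fully open). A call has 1 to 8 rows; each row shifts and turns the commanded pose from where the row before left it; what a row does not reach is not made up. A row lasts 1/8 s, in which the tool goes at most 62.5 mm and 10.7 degrees, less where a joint would pass 70% of its speed; a pose out of reach is approached as far as the arm can. A call with a number of a shift or a turn outside -1 to 1 is refused whole. A call with a gripper value outside its range is refused whole. The fingers move at their own pace and stop on an object; "squeeze" is the grip in N (left out, the last holds). Time passes only in rows, so rows that do not move let the fingers close. It gives the time, the measured TCP pose, the force, the opening and the grip force at its end, in the units of the state.
- ctrl.observe(): the state, without advancing time (a new reading comes with each control period).
- ctrl.grab_frame(name): name is "scene" or "top" or "wrist"; returns (picture, depth): 400x640x3 uint8, red, green, blue; 400x640 float32, m along the optical axis (not along the pixel's ray), 0 where there is no reading.
- ctrl.get_calibration(name): a dict with "intrinsics" (3x3 intrinsics, pixels), "R" (3x3) and "t" (3): a world point X has camera coordinates R X + t. Camera axes: x right, y down, z forward; pixel columns grow to the right and rows downward; lengths in m; the calibration is good to about 2 mm. The wrist camera is an equidistant fisheye: a pixel r from the principal point sees the ray r / f radians off the axis. A picture is of the moment at which its call begins: read the wrist's pose just before it. get_calibration takes no time and is no camera call; for the wrist camera it gives the pose at the moment of the call.
- ctrl.close_job(): hands the job in; it is judged then, once.
The state is a dict: "clock": time; "joint_positions": joint angles; "joint_vel": joint speeds; "effort": joint torques, N m; "ee_pos": TCP position; "orientation": TCP orientation; "contact_force": force on the tool from outside, world axes, zero at the start; "torque": the same for the moment, N m; "opening": opening from 0.0 (shut) to 1.0 (fully open); "grasp_force": force on a finger pad.
Only numpy, scipy, OpenCV 4.12 (cv2) and the standard library are available. Lean on these libraries where they do the work, as an engineer would, in place of code of your own. Each camera call takes 0.05 s, during which the arm holds its last target. There are 200 camera calls.

TASK

The white cutting board lies flat against the sloped draining stand, where nothing can get behind it. Slide it sideways along the ledge until it sticks out past one end of the stand, pinch the overhanging part across its thickness and lift it off, then lower it gently, held all the way down and not dropped, into the rack's wide middle bay so that it is left standing upright on its long edge, about centred along the rack. Do not let the board fall, and leave the other things on the counter where they are.

Things in the scene. Friction and masses are not known exactly. Their poses are not given: they have to be found in the camera images.
- board_center (a point): Centre of the loose white plastic cutting board, a plate 10 x 200 x 140 mm, about 0.27 kg. x: its thickness, out of the front face; y: its 200 mm length; z: its 140 mm height, up the slope. It starts leaning on the stand's panel, lower long edge on the ledge, about midway, no overhang. It slides along the ledge at a push of a few newtons and stays where it is left.
- stand: Fixed bare-steel draining stand, 240 mm long along its y, both ends open and clear. Origin on the counter under its middle; x points to its front (away from the robot). Its flat 5 mm panel leans back 25 degrees from vertical, so up the slope is (-0.423, 0, 0.906) in this frame. Two struts behind the panel go down to the counter at y = +-100 mm, x -34 to -58 mm.
- stand_ledge (a point): Middle of the inner corner where the panel's front face meets the ledge, at (30, 0, 30) mm in the stand's frame (axes as the stand's). The panel's face runs 150 mm up the slope from here to a 6 mm round top rim, 13 mm past the board's top edge. The ledge stands out 18 mm square to the panel, with no lip.
- rack: Fixed rack: grey base, four upright wire dividers. Origin on the counter under its middle; 180 mm long along y, 74 mm along x. Base top at 8 mm. Dividers 4 mm thick, 70 mm high, at x = +-14 and +-27 mm, y from -82 to 82 mm. The empty middle bay (x = 0) is 24 mm wide with open ends; the outer 9 mm bays hold the covers. The board's thickness goes along x.
- cover_a: Loose aluminium cover plate 6 x 150 x 80 mm standing in one outer bay of the rack, its top 88 mm above the counter; leave it. Origin at the middle of its lower edge.
- cover_b: Same as cover_a, in the other outer bay; leave it.
- jar: Loose small pale jar, 48 mm diameter, 82 mm high, standing between stand and rack; leave it. Origin at the centre of its underside.
- shaker: Loose steel shaker, 42 mm diameter, 78 mm high, standing on the robot's side; leave it. Origin at the centre of its underside.
- squeeze: Loose white bottle, 60 mm diameter, 150 mm high, standing beyond the jar at the far side; leave it. Origin at the centre of its underside.
- bowl: Loose steel bowl, 120 mm diameter, 50 mm high, at the near left; leave it. Origin at the centre of its underside.
Mind the look-alikes: they are no part of the job. Leave any red or yellow look-alike of the rack alone.

How it is judged:
On the way, in this order (a step that is already met when the one before it is completed fails the run):
1. the board, still lying on the stand, sticks out at least 20 mm past one end (contact force between board and stand above 0.3 N and angle between the y axis of board_center and the y axis of stand, either way round below 0.2 rad and (y of board_center in the frame of stand above 0.04 m or y of board_center in the frame of stand below -0.04 m)), for 0.2 s.
2. the board is held in the fingers, clear of the stand and the rack (contact force between the fingers and board above 1 N and contact force between board and stand below 0.05 N and contact force between board and rack below 0.05 N), for 0.2 s.
3. the board, still held in the fingers, is down in the middle bay, within 15 mm of the base (not dropped in) (contact force between the fingers and board above 1 N and z of board_center in the frame of rack below 0.093 m and x of board_center in the frame of rack between -0.014 and 0.014 m and y of board_center in the frame of rack between -0.06 and 0.06 m), for 0.1 s.
At the end, for the whole second after the job is handed in: The board stands at rest in the rack's middle bay, on its long edge on the base (centre 70 to 84 mm above the counter), its centre within 14 mm of the bay's mid-plane and within 40 mm of the rack's middle along its length, within 0.3 rad of upright and parallel to the dividers (x of board_center in the frame of rack between -0.014 and 0.014 m and y of board_center in the frame of rack between -0.04 and 0.04 m and z of board_center in the frame of rack between 0.07 and 0.084 m and angle between the x axis of board_center and the x axis of rack, either way round below 0.3 rad and angle between the y axis of board_center and the y axis of rack, either way round below 0.3 rad and linear speed of board below 0.02 m/s); the robot touches nothing.
It fails at once if the board falls low (its centre under 50 mm above the counter) (height (world z) of board_center below 0.05 m).
It fails at once if the board is dropped or rammed into the rack (over 60 N) (contact force between board and rack above 60 N).
It fails at once if a bystander is moved by more than 30 mm (distance of any of cover_a, cover_b, jar, shaker, squeeze, bowl from where it was at the start of the episode above 0.03 m).
It also fails if it takes over 64 s, if anything falls off the work surface, if the arm or the gripper's body presses on something with over 40 N, if the wrist force passes 120 N, or if a joint passes its speed limit or range.

## Working session

There is one attempt and no reset: what is moved stays moved. The work goes in short steps, Python scripts to look and compute and a tool call to move; the robot and the scene stay as the last step left them, time stands still between calls to the robot, and variables do not carry over. Pictures are saved under pics/ and viewed, at most 10 in all, crops included, and the job is handed in when it is done.

Besides the shell and the picture viewer there is one more tool, called after "Request:" as name(argument=value, ...) on one line, values as JSON. drive_tool: Moves the arm, as the interface text tells. Shift numbers are shares of 120 mm and turn numbers shares of 4 degrees, none past 1 either way. Its arguments: {"type":"object","properties":{"series":{"type":"array"},"squeeze":{"type":"number"}},"required":["series"]}

```bash
mkdir -p pics; ls; cat > h.py <<'E'
import numpy as np, cv2
from station import ctrl
def grab(n):
    im,d=ctrl.grab_frame(n); c=ctrl.get_calibration(n); return im,d,c
def world(d,c):
    K=np.array(c['intrinsics']);R=np.array(c['R']);t=np.array(c['t'])
    v,u=np.mgrid[:d.shape[0],:d.shape[1]]
    P=np.stack([(u-K[0,2])/K[0,0]*d,(v-K[1,2])/K[1,1]*d,d],-1)
    return (P-t)@R
E
python3 - <<'E'
from h import *
for n in('scene','top'):
    im,d,c=grab(n); cv2.imwrite(f'pics/{n}.png',im[:,:,::-1]); np.savez(f'{n}.npz',im=im,d=d,W=world(d,c)); print(n,(d>0).mean(),c)
E
```

```text
pics
scene 0.99595703125 {'intrinsics': array([[419.6121655 ,   0.        , 315.08657611],
       [  0.        , 419.6121655 , 205.07033425],
       [  0.        ,   0.        ,   1.        ]]), 'R': array([[-0.7556617 ,  0.65492317, -0.00714378],
       [ 0.56932764,  0.65142979, -0.50150301],
       [-0.32379227, -0.38303376, -0.86512641]]), 't': array([ 0.44573429, -0.2869415 ,  1.30188223])}
top 0.99599609375 {'intrinsics': array([[375.33665226,   0.        , 314.26530723],
       [  0.        , 375.33665226, 193.66665291],
       [  0.        ,   0.        ,   1.        ]]), 'R': array([[ 0.00407522, -0.99990599,  0.01309189],
       [-0.99649448, -0.00515458, -0.08349954],
       [ 0.08355918, -0.01270572, -0.99642181]]), 't': array([-0.01349289,  0.56710081,  1.12231971])}
```

View pics/scene.png

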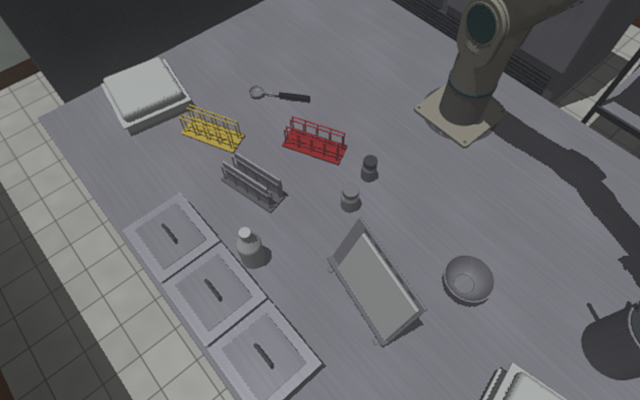

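View pics/top.png

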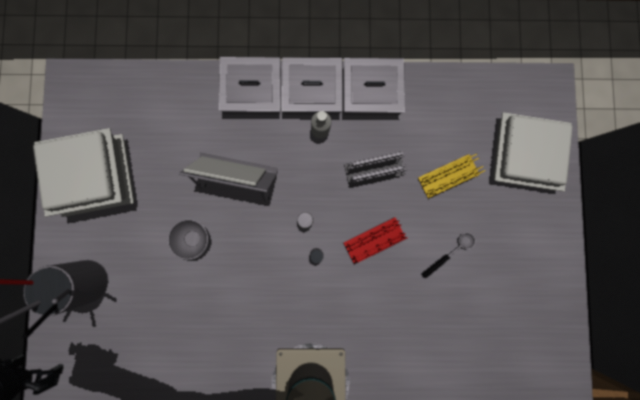

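The scene view shows the white board on the stand at about (375,285), the grey rack at (253,182), the jar at (350,198), the shaker at (369,167), the bottle at (249,245) and the bowl at (468,280). In the top view the stand is at (228,175), the grey rack at (374,168), and the gripper at about (75,285). Next I measure from depth.

```bash
python3 - <<'E'
from h import *
for n,box in(('scene',(325,430,215,350)),('top',(178,280,145,208))):
    z=np.load(n+'.npz');W=z['W'];im=z['im'].astype(int)
    u0,u1,v0,v1=box; w=W[v0:v1,u0:u1].reshape(-1,3);g=im[v0:v1,u0:u1].reshape(-1,3)
    m=(w[:,2]>.015)&(w[:,2]<.25);print(n,m.sum(),w[m].min(0),w[m].max(0), 'ctr z',np.median(W[300:340,200:260,2]) if n=='top' else '')
    br=g.mean(1); 
    print(np.percentile(br[m],[5,25,50,75,95]))
    b=m&(br>np.percentile(br[m],95)-40)if 0 else m
    # plane ransac via rotations: normal
    p=w[m];best=None;rng=np.random.default_rng(0)
    for _ in range(400):
        a=p[rng.choice(len(p),3,False)];nn=np.cross(a[1]-a[0],a[2]-a[0]);nn/=np.linalg.norm(nn)+1e-12
        k=abs((p-a[0])@nn)<.003
        if best is None or k.sum()>best.sum():best=k
    q=p[best];c=q.mean(0);U,S,V=np.linalg.svd(q-c,full_matrices=False);nn=V[2]*np.sign(V[2][2])
    print('plane',best.sum(),c,nn,'tilt',np.degrees(np.arcsin(nn[2])),'yaw',np.degrees(np.arctan2(nn[1],nn[0])))
    x,y=nn[:2]/np.hypot(*nn[:2]); ya=np.array([-y,x,0]);up=np.cross(nn,ya);
    gb=g[m][best].mean(1); print('bri',np.percentile(gb,[5,50,95]))
    for lab,k in(('all',gb>0),('bright',gb>np.median(gb)-12)):
        A=q[k]@ya;B=q[k]@up;print(lab,k.sum(),'y',np.percentile(A,[.5,2,98,99.5]),'up',np.percentile(B,[.5,2,98,99.5]),'n',np.median(q[k]@nn),'z',q[k][:,2].min(),q[k][:,2].max())
# objects by height in top
z=np.load('top.npz');W=z['W'];
m=((W[...,2]>.02)&(W[...,2]<.3)).astype(np.uint8)
N,L,st,ce=cv2.connectedComponentsWithStats(m)
for i in range(1,N):
    if st[i,4]>40:
        w=W[L==i];print(st[i],w.mean(0).round(3),w.min(0).round(3),w.max(0).round(3), cv2.minAreaRect(w[:,:2].astype(np.float32)))
E
```

```text
scene 5979 [0.56013612 0.10529652 0.0254543 ] [0.68920055 0.35492237 0.17073467] ctr z 
[ 90.3        107.33333333 126.33333333 127.         137.33333333]
plane 4054 [0.63104985 0.24771167 0.10018509] [ 0.88870102 -0.17379799  0.42426967] tilt 25.10444472717091 yaw -11.065340626571583
bri [109.88333333 126.66666667 140.33333333]
all 4054 y [0.25499652 0.26369566 0.45616135 0.45838539] up [-0.22693491 -0.22520755 -0.08509181 -0.08360207] n 0.56027643449914 z 0.029758431652889616 0.16378337984798952
bright 3817 y [0.26137528 0.26483609 0.45313054 0.45568482] up [-0.22332718 -0.22011818 -0.08504938 -0.08360031] n 0.5602590261109751 z 0.032438029574816875 0.16378337984798952
top 2252 [0.54387992 0.10261766 0.0156813 ] [0.68849266 0.3536743  0.17266809] ctr z -0.0004443616216590747
[ 61.          86.66666667 106.66666667 109.         138.        ]
plane 1343 [0.63135482 0.23842153 0.10089193] [ 0.88249418 -0.17149971  0.43794048] tilt 25.972549622653904 yaw -10.997511221285402
bri [ 90.66666667 108.66666667 143.        ]
all 1343 y [0.23261862 0.25794248 0.45220545 0.45593041] up [-0.2388
[... 3922 characters left out ...]
 0.745 0.3  ] ((0.2962856590747833, 0.6720339059829712), (0.16597935557365417, 0.13299885392189026), 54.10985565185547)
[  0 355  26  13 172] [0.159 0.676 0.27 ] [0.143 0.667 0.241] [0.171 0.693 0.298] ((0.15749342739582062, 0.6824740171432495), (0.024516304954886436, 0.026089798659086227), 73.88679504394531)
[ 286  363   50   37 1442] [ 0.056 -0.002  0.136] [ 0.012 -0.067  0.02 ] [0.069 0.063 0.254] ((0.040884919464588165, -0.001673959195613861), (0.05647687241435051, 0.1300317943096161), 0.7140791416168213)
[ 43 364  21  22 172] [0.139 0.575 0.28 ] [0.117 0.556 0.241] [0.149 0.593 0.3  ] ((0.1341370791196823, 0.5762854814529419), (0.03930128738284111, 0.02508455328643322), 74.254638671875)
```

```bash
cat >> h.py <<'E'
from scipy.spatial.transform import Rotation as Rn
# stand / rack geometry
n=np.array([.8892,-.1737,.4226]);n/=np.linalg.norm(n)
ya=np.array([-n[1],n[0],0]);ya/=np.linalg.norm(ya);up=np.cross(n,ya)
if up[2]<0: up=-up
def loc(p): # stand: along, up-slope above ledge, off panel
    return None
rc=np.array([.6464,-.198]);ry=np.radians(12.8)
def turn(Rt):
    s=ctrl.observe();R0=Rn.from_quat(s['orientation']);return np.degrees((Rn.from_matrix(Rt)*R0.inv()).as_rotvec())/4
E
python3 - <<'E'
from h import *
s=ctrl.observe();R=Rn.from_quat(s['orientation']).as_matrix();print(s['clock'],s['ee_pos'],R.round(3),s['opening'])
print(n,ya,up)
# stand extents per line: use both clouds, panel/ledge pixels beyond board
for nm,box in(('scene',(325,430,215,350)),('top',(178,280,145,208))):
    z=np.load(nm+'.npz');W=z['W'];u0,u1,v0,v1=box;w=W[v0:v1,u0:u1].reshape(-1,3);g=z['im'][v0:v1,u0:u1].reshape(-1,3).mean(1)
    w_,g=w[w[:,2]>.02],g[w[:,2]>.02]
    k=np.array([w_@ya,w_@up,w_@n]).T
    tn=np.median(k[(k[:,2]>.555)&(k[:,2]<.566),2]); print(nm,'face n',tn)
    a=k[abs(k[:,2]-tn)<.004]; b=k[abs(k[:,2]-tn+.010)<.004]
    for lab,q in(('front',a),('panel',b)):print(lab,len(q),np.percentile(q[:,0],[1,3,97,99]),np.percentile(q[:,1],[1,3,97,99]))
    mid=a[(a[:,1]>a[:,1].max()-.08)];print('board mid y',np.percentile(mid[:,0],[1,99]),'upmax',np.percentile(mid[:,1],99))
    print('all y',np.percentile(k[:,0],[.3,99.7]))
E
```

```text
0.1 [0.14471329 0.63309672 0.23047161] [[-0.975  0.223 -0.   ]
 [ 0.223  0.975 -0.002]
 [ 0.    -0.002 -1.   ]] 1.0001263241271736
[ 0.88944949 -0.17374874  0.42271857] [0.19172041 0.98144958 0.        ] [-0.41487696  0.08104378  0.90626101]
scene face n 0.5605931025892296
front 4146 [0.26023724 0.26515423 0.45453337 0.45787659] [-0.22560517 -0.22390685 -0.08466593 -0.08329278]
panel 1444 [0.22582817 0.22744255 0.46409061 0.46512199] [-0.22398201 -0.21818811 -0.07042169 -0.0694677 ]
board mid y [0.26264463 0.45754272] upmax -0.08271664824313096
all y [0.2258949  0.56307669]
top face n 0.5626418882210856
front 1321 [0.2399002  0.25877491 0.45043079 0.45421605] [-0.22846221 -0.22731762 -0.0848978  -0.0840276 ]
panel 600 [0.22390597 0.22505758 0.45281705 0.46038468] [-0.22544711 -0.2192802  -0.0706198  -0.06941371]
board mid y [0.25885203 0.45354883] upmax -0.08354596092953512
all y [0.09399759 0.46231954]
```

Request:
drive_tool(series=[[[0.25, -0.27, 0], [0, 0, 0], -1], [[0.25, -0.27, 0], [0, 0, 0], -1], [[0.25, -0.27, 0], [0, 0, 0], -1], [[0.25, -0.27, 0], [0, 0, 0], -1], [[0.25, -0.27, 0], [0, 0, 0], -1], [[0.25, -0.27, 0], [0, 0, 0], -1], [[0.25, -0.27, 0], [0, 0, 0], -1], [[0.25, -0.27, 0], [0, 0, 0], -1]], squeeze=30)

```text
clock: 1.1
ee_pos: [0.3856, 0.3731, 0.231]
orientation: [0.112, 0.994, -0.0, -0.0]
contact_force: [1.7, 1.0, 0.4]
opening: -0.004
grasp_force: 0.0
```

Request:
drive_tool(series=[[[0.25, -0.27, 0], [0, 0, 0.45], -1], [[0.25, -0.27, 0], [0, 0, 0], -1], [[0.25, -0.27, 0], [0, 0, 0], -1], [[0.25, -0.27, 0], [0, 0, 0], -1], [[0.25, -0.27, 0], [0, 0, 0], -1], [[0.25, -0.27, 0], [0, 0, 0], -1], [[0.25, -0.27, 0], [0, 0, 0], -1], [[0.25, -0.27, 0], [0, 0, 0], -1]])

```text
clock: 2.1
ee_pos: [0.6254, 0.1142, 0.2309]
orientation: [0.096, 0.995, -0.0, -0.0]
contact_force: [0.5, 0.4, 0.4]
opening: -0.0
grasp_force: 0.0
```

Request:
drive_tool(series=[[[0, 0, -0.3], [0, 0, 0], -1], [[0, 0, -0.3], [0, 0, 0], -1], [[0, 0, -0.3], [0, 0, 0], -1], [[0, 0, -0.2], [0, 0, 0], -1], [[0, 0, -0.15], [0, 0, 0], -1], [[0, 0, -0.13], [0, 0, 0], -1], [[0, 0, 0], [0, 0, 0], -1]])

```text
clock: 2.98
ee_pos: [0.6241, 0.1152, 0.0647]
orientation: [0.097, 0.995, -0.0, -0.001]
contact_force: [0.5, 0.3, 0.3]
opening: 0.0
grasp_force: 0.0
```

```bash
python3 - <<'E'
from h import *
im,d,c=grab('scene');cv2.imwrite('pics/s2.png',cv2.resize(im[150:350,260:460,::-1],(600,600),interpolation=2))
print(ctrl.observe()['contact_force'],ctrl.observe()['ee_pos'])
E
```

```text
[ 1.32109812  0.0056467  -0.27922872] [0.62490282 0.11527082 0.06564125]
```

View pics/s2.png

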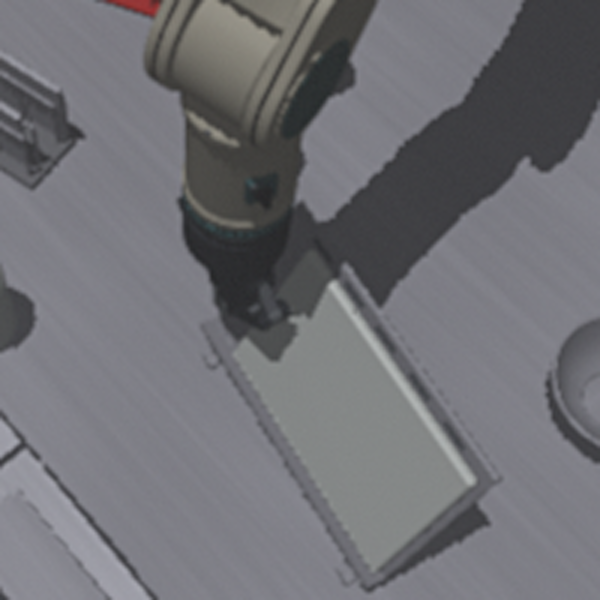

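The crop shows the shut fingers at (265,310), just short of the board's near end, with nothing touched. I'll push along the ledge.

Request:
drive_tool(series=[[[0.015, 0.077, 0], [0, 0, 0], -1], [[0.015, 0.077, 0], [0, 0, 0], -1], [[0.015, 0.077, 0], [0, 0, 0], -1], [[0.015, 0.077, 0], [0, 0, 0], -1], [[0.015, 0.077, 0], [0, 0, 0], -1], [[0.015, 0.077, 0], [0, 0, 0], -1], [[0.015, 0.077, 0], [0, 0, 0], -1], [[0.015, 0.077, 0], [0, 0, 0], -1]])

```text
clock: 4.03
ee_pos: [0.64, 0.1889, 0.0661]
orientation: [0.097, 0.995, -0.0, 0.001]
contact_force: [0.8, -5.2, 4.7]
opening: 0.002
grasp_force: 3.0
```

```bash
cat >> h.py <<'E'
def board(save=None):
    im,d,c=grab('scene');W=world(d,c)
    w=W.reshape(-1,3);k=np.array([w@ya,w@up,w@n]).T
    m=(abs(k[:,2]-.5607)<.005)&(k[:,1]>-.22)&(k[:,1]<-.085)&(k[:,0]>.22)&(k[:,0]<.7)
    m=m.reshape(d.shape).astype(np.uint8);N,L,st,_=cv2.connectedComponentsWithStats(m);i=1+st[1:,4].argmax()
    q=k.reshape(*d.shape,3)[L==i]
    for lo in(-.21,-.17,-.13):
        r=q[(q[:,1]>lo)&(q[:,1]<lo+.03)];print('strip',lo,len(r),np.percentile(r[:,0],[1,99]))
    print('top',np.percentile(q[:,1],99.5))
    if save:cv2.imwrite(save,cv2.resize(im[180:380,300:500,::-1],(600,600),interpolation=2))
E
python3 - <<'E'
from h import *
board();s=ctrl.observe();print(s['contact_force'],s['ee_pos'])
E
```

```text
strip -0.21 783 [0.32527294 0.51732727]
strip -0.17 751 [0.35763846 0.5176643 ]
strip -0.13 947 [0.32767296 0.51718269]
top -0.08540762418972776
[ 2.10926353 -2.19214802  3.83800362] [0.64031664 0.19094832 0.06616375]
```

Request:
drive_tool(series=[[[0.014, 0.07, 0], [0, 0, 0], -1], [[0.014, 0.07, 0], [0, 0, 0], -1], [[0.007, 0.035, 0], [0, 0, 0], -1], [[0, 0, 0], [0, 0, 0], -1], [[0, 0, 0], [0, 0, 0], -1]])

```text
clock: 4.7
ee_pos: [0.644, 0.2103, 0.066]
orientation: [0.097, 0.995, 0.0, 0.001]
contact_force: [1.7, -2.7, 5.9]
opening: 0.001
grasp_force: 2.6
```

Request:
drive_tool(series=[[[-0.04, -0.2, 0], [0, 0, 0], -1], [[0, 0, 0.3], [0, 0, 0], -1], [[0, 0, 0.4], [0, 0, 0], 1], [[0, 0, 0.4], [0, 0, 0], 1], [[0, 0, 0.4], [0, 0, 0], 1], [[0, 0, 0], [0, 0, 0], 1]])

```text
clock: 5.45
ee_pos: [0.6398, 0.1864, 0.2494]
orientation: [0.097, 0.995, 0.002, 0.003]
contact_force: [-0.7, 0.2, -0.5]
opening: 0.843
grasp_force: 0.0
```

```bash
python3 - <<'E'
from h import *
board();s=ctrl.observe();p=np.array(s['ee_pos']);print(s['contact_force'],p)
R=np.array([ -np.cross(n,-up)*-1, n, -up]).T
x=np.cross(n,-up);R=np.array([x,n,-up]).T;print(np.linalg.det(R),x)
for sg in(1,-1):
    Rt=np.array([sg*x,sg*n,-up]).T;print(sg,turn(Rt))
E
```

```text
strip -0.21 839 [0.34491259 0.53921483]
strip -0.17 925 [0.34456808 0.53902035]
strip -0.13 1010 [0.34434414 0.53920031]
top -0.08541831073563719
[-0.22064347 -0.04670875 -0.56272036] [0.63832023 0.18597239 0.24672055]
0.9999999999999999 [0.19172041 0.98144958 0.        ]
1 [  3.86084575  -5.72408402 -22.10163822]
-1 [-5.78232855 -3.87900508 22.11459077]
```

```bash
python3 - <<'E'
from h import *
s=ctrl.observe();print(s['joint_positions'])
P=lambda a,u,o:a*ya+u*up+o*n
print('grasp tcp',P(.492,-.083-.044,.556),'rise60',P(.492,-.083-.044+.09,.556))
E
```

```text
[-0.36490595  0.63682413  0.06983395  1.4553063  -0.04937263  1.04979608
  1.09299446]
grasp tcp [0.64154973 0.37597634 0.11993638] rise60 [0.60421081 0.38327028 0.20149987]
```

Request:
drive_tool(series=[[[-0.018, 0.103, 0], [0, 0, -0.98], 1], [[-0.018, 0.103, 0], [0, 0, -0.98], 1], [[-0.018, 0.103, 0], [0, 0, -0.98], 1], [[-0.018, 0.103, 0], [0, 0, -0.98], 1], [[-0.018, 0.103, 0], [0, 0, -0.98], 1], [[-0.018, 0.103, 0], [0, 0, -0.98], 1], [[-0.018, 0.103, 0], [0, 0, -0.98], 1], [[-0.018, 0.103, 0], [0, 0, -0.98], 1]])

```text
clock: 6.5
ee_pos: [0.6194, 0.2846, 0.2428]
orientation: [0.363, 0.932, -0.002, -0.002]
contact_force: [0.6, -0.0, -1.0]
opening: 1.004
grasp_force: 0.0
```

Request:
drive_tool(series=[[[-0.018, 0.103, 0], [0, 0, -0.98], 1], [[-0.018, 0.103, 0], [0, 0, -0.98], 1], [[-0.018, 0.103, 0], [0, 0, -0.98], 1], [[-0.018, 0.103, 0], [0, 0, -0.98], 1], [[-0.018, 0.103, 0], [0, 0, -0.98], 1], [[-0.018, 0.103, 0], [0, 0, -0.98], 1], [[-0.018, 0.103, 0], [0, 0, -0.98], 1], [[-0.018, 0.103, 0], [0, 0, -0.98], 1]])

```text
clock: 7.5
ee_pos: [0.6024, 0.3832, 0.2426]
orientation: [0.602, 0.799, -0.002, -0.001]
contact_force: [-0.1, -0.8, -0.2]
opening: 1.0
grasp_force: 0.0
```

Request:
drive_tool(series=[[[0, 0, 0], [0, 0, -0.98], 1], [[0, 0, 0], [0, 0, -0.98], 1], [[0, 0, 0], [0, 0, -0.98], 1], [[0, 0, 0], [0, 0, -0.98], 1], [[0, 0, 0], [0, 0, -0.98], 1], [[0, 0, 0], [0, 0, -0.98], 1], [[0, 0, 0], [0, 0, -0.5], 1]])

```text
clock: 8.38
ee_pos: [0.6028, 0.383, 0.2432]
orientation: [0.763, 0.647, -0.002, -0.001]
contact_force: [-0.6, 0.5, 0.2]
opening: 1.0
grasp_force: 0.0
```

Request:
drive_tool(series=[[[0, 0, 0], [-0.15, -0.767, 0], 1], [[0, 0, 0], [-0.15, -0.767, 0], 1], [[0, 0, 0], [-0.15, -0.767, 0], 1], [[0, 0, 0], [-0.15, -0.767, 0], 1], [[0, 0, 0], [-0.15, -0.767, 0], 1], [[0, 0, 0], [-0.15, -0.767, 0], 1], [[0, 0, 0], [-0.15, -0.767, 0], 1], [[0, 0, 0], [-0.15, -0.767, 0], 1]])

```text
clock: 9.38
ee_pos: [0.6033, 0.3832, 0.2443]
orientation: [0.744, 0.632, 0.134, 0.17]
contact_force: [-1.1, -0.1, -0.1]
opening: 0.999
grasp_force: 0.0
```

```bash
python3 - <<'E'
from h import *
s=ctrl.observe();p=np.array(s['ee_pos']);x=np.cross(n,-up)
print(p,turn(np.array([x,n,-up]).T),s['joint_positions'].round(2),s['clock'])
P=lambda a,u,o:a*ya+u*up+o*n
print('to pre',(P(.492,-.04,.556)-p)/.12,'then down 87mm',-up*.087/.12)
E
```

```text
[0.60326167 0.38319818 0.24432312] [ 0.20188942 -0.04198445 -0.38820901] [-1.19  0.7   0.71  1.65 -0.18  0.63 -0.71] 9.375
to pre [ 0.01828137 -0.00142525 -0.37951697] then down 87mm [ 0.3007858  -0.05875674 -0.65703923]
```

Request:
drive_tool(series=[[[0.018, 0, -0.2], [0.2, -0.04, -0.39], 1], [[0, 0, -0.18], [0, 0, 0], 1], [[0.05, -0.01, -0.11], [0, 0, 0], 1], [[0.05, -0.01, -0.11], [0, 0, 0], 1], [[0.05, -0.01, -0.11], [0, 0, 0], 1], [[0.05, -0.01, -0.11], [0, 0, 0], 1], [[0.05, -0.01, -0.11], [0, 0, 0], 1], [[0.05, -0.01, -0.11], [0, 0, 0], 1]])

```text
clock: 10.38
ee_pos: [0.6427, 0.3767, 0.12]
orientation: [0.754, 0.621, 0.138, 0.167]
contact_force: [-0.6, -0.1, -0.1]
opening: 1.004
grasp_force: 0.0
```

```bash
python3 - <<'E'
from h import *
s=ctrl.observe();p=np.array(s['ee_pos']);x=np.cross(n,-up)
print(p,p@ya,p@up,p@n,turn(np.array([x,n,-up]).T),s['contact_force'])
im,d,c=grab('wrist');cv2.imwrite('pics/w3.png',im[:,:,::-1])
board('pics/s3.png')
E
```

```text
[0.64270824 0.37665376 0.12004792] 0.49288696684474503 -0.1273246477058975 0.5569598811667777 [-0.02066549  0.00591536 -0.00158425] [-0.56390942 -0.05373226 -0.14785987]
strip -0.21 840 [0.34482887 0.53932129]
strip -0.17 809 [0.34403047 0.53924756]
strip -0.13 847 [0.34346812 0.53927748]
top -0.0854314467509286
```

View pics/w3.png

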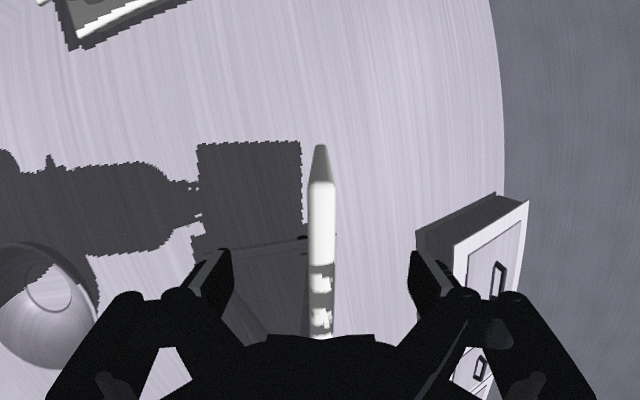

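View pics/s3.png

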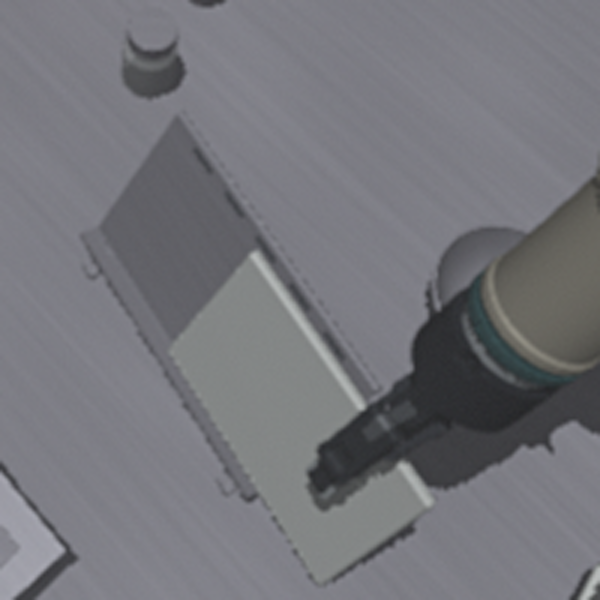

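The wrist view shows the board's overhang edge-on at columns 308–335, midway between the pads (232 and 410). The scene crop shows the fingers straddling it beyond the stand's end at (320,480). I'll close, then lift.

Request:
drive_tool(series=[[[0, 0, 0], [0, 0, 0], -1], [[0, 0, 0], [0, 0, 0], -1], [[0, 0, 0], [0, 0, 0], -1], [[0, 0, 0], [0, 0, 0], -1], [[0, 0, 0], [0, 0, 0], -1], [[0, 0, 0], [0, 0, 0], -1], [[0, 0, 0], [0, 0, 0], -1]], squeeze=100)

```text
clock: 11.35
ee_pos: [0.6426, 0.3771, 0.1215]
orientation: [0.754, 0.621, 0.139, 0.167]
contact_force: [-1.5, 0.4, 3.0]
opening: 0.103
grasp_force: 97.5
```

Request:
drive_tool(series=[[[0, 0, 0.06], [0, 0, 0], -1], [[0, 0, 0.1], [0, 0, 0], -1], [[0, 0, 0.12], [0, 0, 0], -1], [[0, 0, 0.15], [0, 0, 0], -1], [[0, 0, 0.2], [0, 0, 0], -1], [[0, 0, 0.2], [0, 0, 0], -1], [[0, 0, 0.2], [0, 0, 0], -1], [[0, 0, 0.12], [0, 0, 0], -1]])

```text
clock: 12.35
ee_pos: [0.6429, 0.3768, 0.2615]
orientation: [0.754, 0.62, 0.139, 0.167]
contact_force: [0.6, -0.2, -3.4]
opening: 0.107
grasp_force: 97.6
```

```bash
python3 - <<'E'
from h import *
s=ctrl.observe();print(s['grasp_force'],s['contact_force'])
im,d,c=grab('scene');cv2.imwrite('pics/s4.png',cv2.resize(im[150:350,290:490,::-1],(600,600),interpolation=2))
z=np.array([0,0,-1.]);R0=Rn.from_quat(s['orientation'])
xr=np.array([np.cos(ry),np.sin(ry),0]);R=np.array([np.cross(xr,z),xr,z]).T
print('total turn',turn(R)); p=np.array(s['ee_pos']); print(p)
# grasp offset along board +y: 51 mm
yr=np.array([-np.sin(ry),np.cos(ry),0]);t=np.r_[rc,0]+.051*yr;t[2]=.26;print('target',t,(t-p)/.12)
E
```

```text
97.56232738494873 [ 0.64792853 -0.15252634 -3.44412126]
total turn [-0.16962275  6.34592824  5.8809905 ]
[0.64286463 0.3768094  0.26151875]
target [ 0.63510103 -0.14826738  0.26      ] [-0.06469671 -4.37563988 -0.01265629]
```

View pics/s4.png

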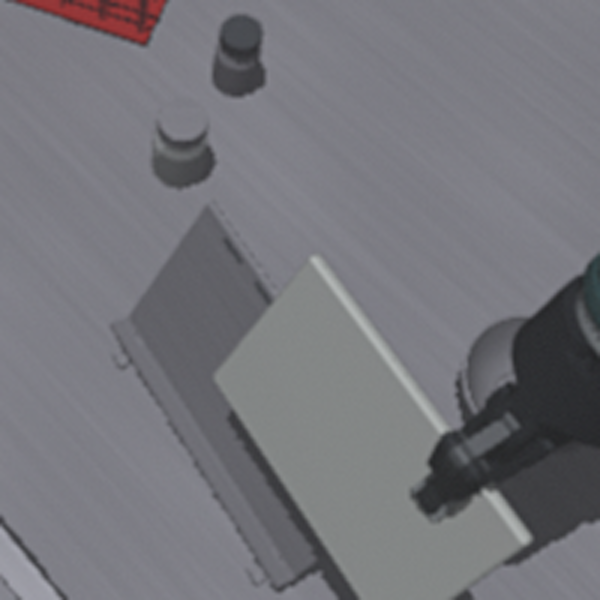

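The board is held square in the fingers and clear of the stand; in the crop its top edge runs from (315,260) to (530,540). Now to the rack.

Request:
drive_tool(series=[[[0, -0.1, 0.1], [0, 0, 0], -1], [[0, -0.19, 0.1], [0, 0, 0], -1], [[-0.003, -0.19, 0.1], [0, 0, 0], -1], [[-0.003, -0.19, 0], [0, 0, 0], -1], [[-0.003, -0.19, 0], [0, 0, 0], -1], [[-0.003, -0.19, 0], [0, 0, 0], -1], [[-0.003, -0.19, 0], [0, 0, 0], -1], [[-0.003, -0.19, 0], [0, 0, 0], -1]])

```text
clock: 13.4
ee_pos: [0.64, 0.2036, 0.2947]
orientation: [0.754, 0.621, 0.138, 0.167]
contact_force: [-0.7, 0.2, -2.2]
opening: 0.103
grasp_force: 97.6
```

Request:
drive_tool(series=[[[-0.003, -0.19, 0], [-0.02, 0.79, 0.735], -1], [[-0.003, -0.19, 0], [-0.02, 0.79, 0.735], -1], [[-0.003, -0.19, 0], [-0.02, 0.79, 0.735], -1], [[-0.003, -0.19, 0], [-0.02, 0.79, 0.735], -1], [[-0.003, -0.19, 0], [-0.02, 0.79, 0.735], -1], [[-0.003, -0.19, 0], [-0.02, 0.79, 0.735], -1], [[-0.003, -0.19, 0], [-0.02, 0.79, 0.735], -1], [[-0.003, -0.19, 0], [-0.02, 0.79, 0.735], -1]])

```text
clock: 14.4
ee_pos: [0.6373, 0.0208, 0.295]
orientation: [0.623, 0.782, -0.002, 0.0]
contact_force: [0.2, -0.3, -2.1]
opening: 0.103
grasp_force: 97.6
```

Request:
drive_tool(series=[[[-0.003, -0.19, 0], [0, 0, 0], -1], [[-0.003, -0.19, 0], [0, 0, 0], -1], [[-0.003, -0.19, 0], [0, 0, 0], -1], [[-0.003, -0.19, 0], [0, 0, 0], -1], [[-0.003, -0.19, 0], [0, 0, 0], -1], [[-0.003, -0.19, 0], [0, 0, 0], -1], [[-0.003, -0.19, 0], [0, 0, 0], -1], [[0, -0.095, 0], [0, 0, 0], -1]])

```text
clock: 15.4
ee_pos: [0.6344, -0.1507, 0.2949]
orientation: [0.624, 0.781, -0.002, 0.001]
contact_force: [0.9, -0.4, -2.1]
opening: 0.106
grasp_force: 97.7
```

```bash
cat > rk.py <<'E'
from h import *
s=ctrl.observe();print(s['clock'],s['ee_pos'],s['grasp_force'],s['contact_force'])
xr=np.array([np.cos(ry),np.sin(ry),0]);yr=np.array([-np.sin(ry),np.cos(ry),0]);z=np.array([0,0,-1.])
print('turn left',turn(np.array([np.cross(xr,z),xr,z]).T))
im,d,c=grab('scene');cv2.imwrite('pics/s5.png',cv2.resize(im[80:280,180:400,::-1],(660,600),interpolation=2))
for nm in('scene','top'):
    im,d,c=grab(nm);w=world(d,c).reshape(-1,3);k=np.array([(w-np.r_[rc,0])@xr,(w-np.r_[rc,0])@yr,w[:,2]]).T
    b=(im.reshape(-1,3).min(1)>70)
    lo=.14
    for zr in((.10,.14),(.14,.18),(.18,.24),(.24,.33)):
        m=(abs(k[:,0])<.05)&(abs(k[:,1])<.17)&(k[:,2]>zr[0])&(k[:,2]<zr[1])&b
        if m.sum()>20:print(nm,zr,m.sum(),'x',np.percentile(k[m,0],[3,50,97]).round(4),'y',np.percentile(k[m,1],[1,99]).round(4),'zmin/max',k[m,2].min().round(4),k[m,2].max().round(4))
E
python3 rk.py
```

```text
15.4 [ 0.63440023 -0.15072592  0.29491844] 97.7134358882904 [ 0.94477897 -0.36345458 -2.05710268]
turn left [ 0.05612043 -0.01563234  0.01045775]
scene (0.18, 0.24) 626 x [-0.0012  0.0015  0.0029] y [-0.0993  0.0961] zmin/max 0.196 0.24
scene (0.24, 0.33) 1265 x [-0.0026  0.0017  0.003 ] y [-0.0998  0.0964] zmin/max 0.2401 0.3299
```

View pics/s5.png

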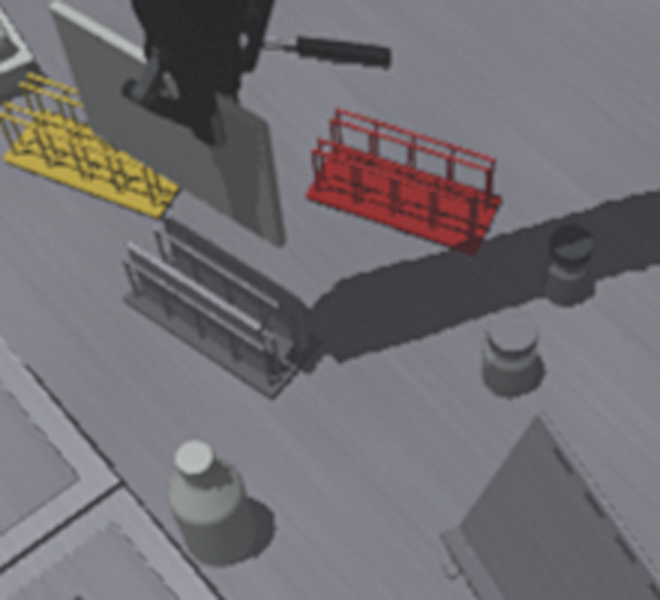

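The crop shows the board held upright over the grey rack, its lower edge running to (280,242), and parallel to the bay. I'll cross-check the bay's mid-plane in the scene camera.

```bash
python3 - <<'E'
from h import *
xr=np.array([np.cos(ry),np.sin(ry),0]);yr=np.array([-np.sin(ry),np.cos(ry),0])
for nm in('scene','top'):
    w=np.load(nm+'.npz')['W'].reshape(-1,3);k=np.array([(w-np.r_[rc,0])@xr,(w-np.r_[rc,0])@yr,w[:,2]]).T
    m=(abs(k[:,0])<.05)&(abs(k[:,1])<.08)&(k[:,2]>.062)&(k[:,2]<.1)
    print(nm,m.sum(),np.histogram(k[m,0],bins=np.arange(-.036,.037,.003)))
    for lo,hi in((-.08,-.03),(-.03,.03),(.03,.08)):
        for sg in(-1,1):
            q=k[m&(k[:,1]>lo)&(k[:,1]<hi)&(k[:,0]*sg>0)&(k[:,2]>.082)];print(len(q),np.percentile(q[:,0],[5,50,95]).round(4) if len(q) else '')
E
```

```text
scene 734 (array([  0,   0,   1,  17,  61, 196,  36,  44,   0,   0,   0,   0,   0,
         0,   0,   2,   2,  39,  91, 163,  72,  10,   0,   0]), array([-3.60000000e-02, -3.30000000e-02, -3.00000000e-02, -2.70000000e-02,
       -2.40000000e-02, -2.10000000e-02, -1.80000000e-02, -1.50000000e-02,
       -1.20000000e-02, -9.00000000e-03, -6.00000000e-03, -3.00000000e-03,
        3.46944695e-17,  3.00000000e-03,  6.00000000e-03,  9.00000000e-03,
        1.20000000e-02,  1.50000000e-02,  1.80000000e-02,  2.10000000e-02,
        2.40000000e-02,  2.70000000e-02,  3.00000000e-02,  3.30000000e-02,
        3.60000000e-02]))
32 [-0.0247 -0.0204 -0.0188]
40 [0.0163 0.0193 0.0223]
55 [-0.0241 -0.0211 -0.0186]
60 [0.0162 0.0202 0.0228]
50 [-0.0247 -0.0211 -0.0186]
48 [0.0165 0.0198 0.0221]
top 567 (array([ 0,  0, 35, 38, 81, 49, 22, 53,  3,  0,  0,  0,  0,  0,  0,  1, 54,
       67, 65, 45, 16, 38,  0,  0]), array([-3.60000000e-02, -3.30000000e-02, -3.00000000e-02, -2.70000000e-02,
       -2.40000000e-02, -2.10000000e-02, -1.80000000e-02, -1.50000000e-02,
       -1.20000000e-02, -9.00000000e-03, -6.00000000e-03, -3.00000000e-03,
        3.46944695e-17,  3.00000000e-03,  6.00000000e-03,  9.00000000e-03,
        1.20000000e-02,  1.50000000e-02,  1.80000000e-02,  2.10000000e-02,
        2.40000000e-02,  2.70000000e-02,  3.00000000e-02,  3.30000000e-02,
        3.60000000e-02]))
28 [-0.0232 -0.0204 -0.0175]
36 [0.0179 0.0204 0.0232]
46 [-0.0233 -0.0208 -0.0174]
48 [0.0174 0.0202 0.0234]
38 [-0.0234 -0.0209 -0.0181]
35 [0.0175 0.0202 0.0228]
```

Request:
drive_tool(series=[[[0.018, 0.004, -0.2], [0, 0, 0], -1], [[0, 0, -0.25], [0, 0, 0], -1], [[0, 0, -0.25], [0, 0, 0], -1], [[0, 0, -0.12], [0, 0, 0], -1], [[0, 0, 0], [0, 0, 0], -1]])

```text
clock: 16.18
ee_pos: [0.6366, -0.1467, 0.1957]
orientation: [0.623, 0.782, -0.002, -0.0]
contact_force: [0.7, -0.2, -1.5]
opening: 0.106
grasp_force: 97.5
```

Request:
drive_tool(series=[[[0, 0, -0.1], [0, 0, 0], -1], [[0, 0, -0.1], [0, 0, 0], -1], [[0, 0, -0.1], [0, 0, 0], -1], [[0, 0, -0.1], [0, 0, 0], -1], [[0, 0, -0.1], [0, 0, 0], -1], [[0, 0, -0.1], [0, 0, 0], -1], [[0, 0, 0], [0, 0, 0], -1]])

```text
clock: 17.05
ee_pos: [0.636, -0.1475, 0.1232]
orientation: [0.623, 0.782, -0.002, -0.001]
contact_force: [-0.0, 1.2, -2.7]
opening: 0.105
grasp_force: 97.5
```

```bash
sed -i 's#pics/s5#pics/s6#; s#((.10#((.04,.10),(.10#' rk.py; python3 rk.py
```

```text
17.05 [ 0.63600682 -0.1475103   0.12316013] 97.5410521030426 [-0.01063488  1.23693251 -2.69051291]
turn left [ 0.03533484 -0.04802346 -0.0191535 ]
scene (0.04, 0.1) 760 x [0.0025 0.0059 0.0266] y [-0.094   0.1002] zmin/max 0.0401 0.0995
scene (0.1, 0.14) 302 x [0.001  0.005  0.0064] y [-0.0964  0.1003] zmin/max 0.1 0.1398
scene (0.14, 0.18) 402 x [-0.0163  0.0044  0.0064] y [-0.0961  0.1002] zmin/max 0.1401 0.1774
scene (0.18, 0.24) 31 x [-0.0489  0.0425  0.0488] y [0.0471 0.072 ] zmin/max 0.1811 0.2327
scene (0.24, 0.33) 21 x [-0.0273 -0.0197  0.038 ] y [0.0324 0.0867] zmin/max 0.2508 0.3296
top (0.14, 0.18) 27 x [-0.0024  0.0004  0.006 ] y [-0.1004 -0.0823] zmin/max 0.1468 0.1681
```

Request:
drive_tool(series=[[[0, 0, -0.04], [0, 0, 0], -1], [[0, 0, -0.04], [0, 0, 0], -1], [[0, 0, -0.03], [0, 0, 0], -1], [[0, 0, -0.015], [0, 0, 0], -1], [[0, 0, -0.012], [0, 0, 0], -1], [[0, 0, 0], [0, 0, 0], -1]])

```text
clock: 17.95
ee_pos: [0.6368, -0.1478, 0.108]
orientation: [0.623, 0.782, -0.001, 0.001]
contact_force: [-1.1, 0.6, -2.2]
opening: 0.105
grasp_force: 97.6
```

Request:
drive_tool(series=[[[0, 0, -0.01], [0, 0, 0], -1], [[0, 0, -0.01], [0, 0, 0], -1], [[0, 0, 0], [0, 0, 0], -1]])

```text
clock: 18.32
ee_pos: [0.6371, -0.1479, 0.1063]
orientation: [0.623, 0.782, -0.001, 0.001]
contact_force: [-1.2, 1.3, 3.6]
opening: 0.105
grasp_force: 98.5
```

Request:
drive_tool(series=[[[0, 0, -0.005], [0, 0, 0], -1], [[0, 0, 0], [0, 0, 0], -1], [[0, 0, 0], [0, 0, 0], -0.75], [[0, 0, 0], [0, 0, 0], -0.6], [[0, 0, 0], [0, 0, 0], -0.4], [[0, 0, 0], [0, 0, 0], -0.2], [[0, 0, 0], [0, 0, 0], 0], [[0, 0, 0], [0, 0, 0], 0]], squeeze=20)

```text
clock: 19.32
ee_pos: [0.6369, -0.1478, 0.1051]
orientation: [0.623, 0.782, -0.001, 0.001]
contact_force: [-0.1, 0.6, -0.5]
opening: 0.495
grasp_force: 0.0
```

Request:
drive_tool(series=[[[0, 0, 0.08], [0, 0, 0], 0], [[0, 0, 0.15], [0, 0, 0], 0], [[0, 0, 0.25], [0, 0, 0], 0], [[0, 0, 0.3], [0, 0, 0], 0], [[0, 0, 0.3], [0, 0, 0], 0], [[0, 0, 0.2], [0, 0, 0], 0], [[0, 0, 0], [0, 0, 0], 0], [[0, 0, 0], [0, 0, 0], 0]])

```text
clock: 20.32
ee_pos: [0.6364, -0.1476, 0.2586]
orientation: [0.623, 0.782, -0.001, 0.0]
contact_force: [0.1, -1.2, -0.1]
opening: 0.501
grasp_force: 0.0
```

```bash
sed -i 's#pics/s6#pics/s7#' rk.py; python3 rk.py
```

```text
20.325 [ 0.63644822 -0.14755401  0.25861071] 0.0 [ 0.06718136 -1.2206087  -0.05324245]
turn left [ 0.03845268 -0.01977174 -0.02022148]
scene (0.04, 0.1) 862 x [0.0031 0.0067 0.0268] y [-0.0934  0.1   ] zmin/max 0.0402 0.0995
scene (0.1, 0.14) 481 x [0.0027 0.0056 0.0071] y [-0.0953  0.0995] zmin/max 0.1 0.1399
scene (0.14, 0.18) 324 x [-0.003   0.003   0.0066] y [-0.0951  0.0979] zmin/max 0.14 0.1523
scene (0.24, 0.33) 57 x [-0.0464  0.0177  0.0342] y [0.0448 0.0702] zmin/max 0.2606 0.3298
top (0.04, 0.1) 44 x [0.0175 0.0228 0.0289] y [0.0368 0.0807] zmin/max 0.0567 0.091
top (0.14, 0.18) 21 x [-0.0021  0.002   0.0062] y [0.0812 0.0959] zmin/max 0.1404 0.1497
```

View pics/s7.png

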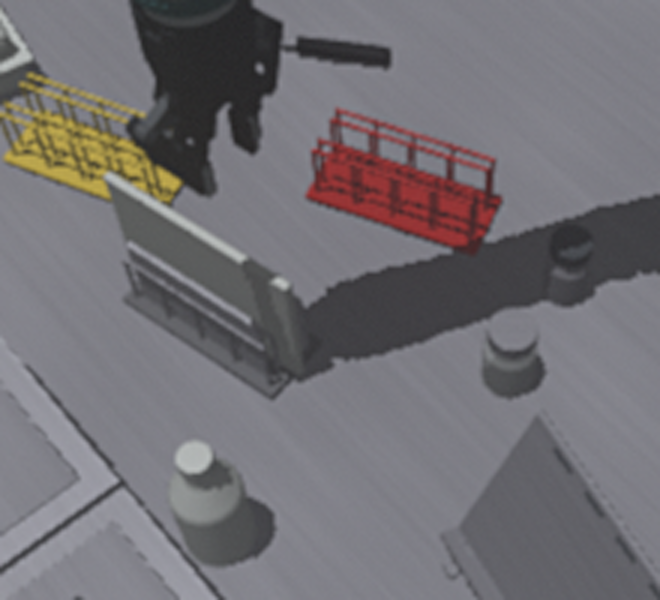

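The crop shows the board standing upright in the grey rack's middle bay, its top edge running from (110,178) to (290,285). Its top is about 150 mm up, it is centred within 3 mm, and the gripper is clear.

```bash
python3 -c "
from station import ctrl
print(ctrl.close_job())"
```

```text
the job is handed in; nothing more can be done
None
```

The job is handed in at about 20 s of the 64 s: the board stands upright in the grey rack's middle bay, about centred, lowered in while held, and the arm touches nothing; no verdict was returned.

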